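Jack up the platen of a bench stencil press with its reversible ratchet

ROBOT

A 6-joint arm with a two-finger parallel gripper is mounted at the origin on the work surface; the furniture and walls round the work are solid. World frame = base frame: x ahead of the robot, y to its left, z up, the work surface at z = 0. Lengths are in mm, angles in rad, forces in N, time in s.
With the tool pointing down it reaches from about 250 to 850 mm from the base axis. Payload 12.5 kg.
Tool frame: the origin (TCP) lies between the finger pads; the fingertips stand 8 mm ahead of it and the grasp point (between the pads) lies 11 mm behind it; z points along the fingers, y is the line along which they close (so a half turn about z gives the same grasp; the last joint's range is limited). The gripper opens to 93 mm and grips with 3 to 60 N. Pads are 15 mm wide; open, the fingers measure 128 mm over their backs; the gripper's body (75 mm by 188 mm) begins 65 mm behind the grasp point.
Start: joints at [1.115, 0.351, 1.652, -0, 1.139, -0.085], TCP at [199.267, 512.618, 226.633] pointing down, gripper open.
Joint ranges: [-2.75, 2.75], [-0.79, 2.1], [0.01, 2.65], [-1.57, 4.71], [0.07, 3.14], [-2.87, 2.87]. Speed limits (rad/s): [2.22, 2.22, 2.79, 3.14, 3.14, 3.14].

INTERFACE

Orientations are given as a unit quaternion [w, x, y, z].
In Python, from plant import robot, viewer, order gives the robot as it stands. The module is installed in compiled form; this text tells all that it offers.
- The arm moves only by the tool jog_arm, never from a script. Its argument "commands" is a list of rows, each an object with "dp": the shift along the world's x, y, z in units of 25 mm (1.0 is 25 mm), a list of three; "angular": the turn, a rotation vector about the world's x, y, z in units of 10 degrees (1.0 is 10 degrees), a list of three. In form: [{"dp": [dx, dy, dz], "angular": [ax, ay, az]}, ...]. A call has 1 to 20 rows; each row shifts and turns the commanded pose from where the row before left it; what a row does not reach is not made up. A row lasts 1/8 s, in which the tool goes at most 62.5 mm and 10.7 degrees, less where a joint would pass 70% of its speed; a pose out of reach is approached as far as the arm can. A call is refused whole if a number of a shift passes 1 or a number of a turn 1, either way. A call with a gripper value outside its range is refused whole. "hand" is the opening, from -1 (shut) to 1 (fully open), set as the call begins (left out, the last holds). The fingers move at their own pace and stop on an object; "force" is the grip in N (left out, the last holds). Time passes only in rows, so rows that do not move let the fingers close. It gives the time, the measured TCP pose, the force, the opening and the grip force at its end, in the units of the state.
- robot.sense(): the state, without advancing time (a new reading comes with each control period).
- viewer.read_camera(name): name is "scene" or "top" or "wrist"; returns a dict with "color" (384x512x3 uint8, red, green, blue), "fx", "fy", "cx", "cy" (pixels), "D" ([k1, k2, p1, p2, k3] as OpenCV has them; the pictures are not rectified), "rvec" (rotation vector, rad) and "tvec" (3), from world to camera coordinates, as OpenCV has them. Camera axes: x right, y down, z forward; pixel columns grow to the right and rows downward; lengths in mm; the calibration is good to about 2 mm. A picture is of the moment at which its call begins. There is no depth.
- order.finish_job(): hands the job in; it is judged then, once.
The state is a dict: "time": time; "joint_positions": joint angles; "joint_velocities": joint speeds; "effort": joint torques, N m; "tool_pos": TCP position; "orientation": TCP orientation; "wrist_force": force on the tool from outside, world axes, zero at the start; "wrist_torque": the same for the moment, N m; "finger_gap": opening from 0.0 (shut) to 1.0 (fully open); "grasp_force": force on a finger pad.
Only numpy, scipy, OpenCV 4.12 (cv2) and the standard library are available. Lean on these libraries where they do the work, as an engineer would, in place of code of your own. Each camera call takes 0.05 s, during which the arm holds its last target. There are 200 camera calls.

TASK

Bring the plywood blank in the stencil press up to print height. First swing the prop leg up until it clicks home under the raised stencil frame; then flip the direction lever on the ratchet over to its other side, push the handle back to its far stop pin to feel that it now free-wheels and the platen stays down, and pump the handle until the platen is up against its top stop. Do not shift the raised frame, and leave the things standing round the press alone.

Things in the scene. Friction and masses are not known exactly. Their poses are not given: they have to be found in the camera images.
- press: Bench stencil press on a grey base plate 236 (x) x 258 (y) mm, top 24 mm above the table; fixed. Origin on the table under it; x to its far side (away from the robot), y to the left, z up. Near half: lift platen with a plywood blank. Far half: ratchet head, its handle sticking out to the left. Far side: prop leg. Right edge: hinge of the raised frame, which leans over it all.
- frame_edge (a point): Middle of the free left edge of the open stencil frame: aluminium bars 20 mm thick with a slotted steel sheet, 224 mm wide along x. It leans at 50 degrees from its hinge (press y = -130, z = 93 mm) to this edge (y = +25, z = 290 mm), so the ratchet head below must be reached with the tool leaning 25 to 40 degrees to the left (gripper body to the left).
- frame (a joint): Turn of the stencil frame from where it stands, rad: 0 = as found (50 degrees open), negative = pushed down. Its hinge is stiff, but a bump moves it.
- spindle (a point): Centre of the ratchet wheel on the upright axis about which the handle swings, z = 40 mm. Its axes turn with the handle: y points along the handle to the grip, x across it to the far side. The head is a round of 36 mm radius, up to z = 51 mm; the direction lever lies on top.
- grip (a point): Middle of the handle's black rubber grip: a level round bar 22 mm thick, 95 mm long along its y axis, at z = 40 mm, 170 mm from the spindle, nothing above it. Its x axis is across the bar, the way it swings.
- handle (a joint): Handle, rad: 0 = straight to the left (press y), + = pulled to the robot, stop pins at +0.55 and -0.45. Lever on the far side: pulling (about 5 N) raises the platen, pushing away free-wheels at about 2 N with clicks. Lever on the near side, as at the start: the other way round, and as the platen is down, pushing away locks solid. 20 teeth: up to 0.31 rad pass before it takes hold.
- lever_tab (a point): Middle of the upright steel tab at the end of the direction lever: 14 (x) x 12 (y) mm, from z = 55 to 87 mm, the point at z = 75. The flat lever under it (top at z = 57) is pivoted on the handle 56 mm out from the spindle and points back over the spindle; the tab is 68 mm from this pivot, about 10 mm past the spindle on the side away from the grip.
- lever (a joint): Direction lever, rad: negative = tab on the near side (to the robot), as at the start; positive = tab on the far side, the setting for raising. It snaps over its centre (0) and a spring holds it at either side, 0.12 to 0.35 from centre; the tab moves about 46 mm across the handle from end to end. About 2 N at the tab flips it.
- platen (a joint): Height of the platen over its bottom stop, m: 0 = down, as at the start; 0.022 = at its top stop. It rises 16 mm per radian that the handle drives (1.375 rad in all, two or three pulls) and stays where it is left. At the top stop the handle locks solid; 15 N is enough.
- prop_pin (a point): Middle of the grip pin of the prop leg: steel, 14 mm thick, 66 mm long with a black end, sticking out level along the press's x from the leg's far face (this point 45 mm out from the middle of the 8 mm thick leg). Take it from above, fingers closing across it along the press's y; nothing is above it. It is 110 mm from the leg's pivot and turns with the leg.
- prop_pivot (a point): Pivot of the prop leg at the far side of the press, z = 45 mm; the axis is level along the press's x. Its axes turn with the leg: y points along the leg.
- prop (a joint): Angle of the prop leg (140 mm long) about its pivot, rad: 0 = lying level to the left, + = swung up. A spring detent is passed between 0.7 and 1.25 (up to 7 N at the pin); past it the leg is held between 1.25 and its end stop at 1.32, its tip under the frame's lug.
- bottle_teal: Teal squeeze bottle, 52 mm thick, 160 mm high, standing left of the press beyond the end of the handle; origin under its centre. Leave it alone.
- jar_b: Dark blue jar with a black lid, 56 mm wide, 63 mm high, left of the press beyond the end of the handle; origin under its centre. Leave it alone.
- squeegee: Wooden print squeegee, 260 mm long, 114 mm broad, 32 mm thick, lying flat to the right of the press. Leave it alone.

How it is judged:
By the outcome, as a careful person would: the job done as asked, in the order asked, and still so for the second after the job is handed in, with the robot touching nothing.
It also fails if it takes over 72 s, if anything falls off the work surface, if the arm or the gripper's body presses on something with over 40 N, if the wrist force passes 120 N, or if a joint passes its speed limit or range.

## Working session

There is one attempt and no reset: what is moved stays moved. The work goes in short steps, Python scripts to look and compute and a tool call to move; the robot and the scene stay as the last step left them, time stands still between calls to the robot, and variables do not carry over. Pictures are saved under pics/ and viewed, at most 10 in all, crops included, and the job is handed in when it is done.

Besides the shell and the picture viewer there is one more tool, called after ">>>" by a JSON object that holds its "method" and its "body". jog_arm: Moves the arm, as the interface text tells. Its arguments: {"type":"object","properties":{"commands":{"type":"array"},"hand":{"type":"number"},"force":{"type":"number"}},"required":["commands"]}

```bash
mkdir -p pics
cat > h.py <<'E'
import numpy as np, cv2, pickle
from plant import robot, viewer, order
def cam(n):
    c=viewer.read_camera(n); pickle.dump(c,open(n+'.pkl','wb')); return c
def ray(c,u,v):
    K=np.array([[c['fx'],0,c['cx']],[0,c['fy'],c['cy']],[0,0,1.]])
    p=cv2.undistortPoints(np.array([[[u,v]]],float),K,np.array(c['D'],float))[0,0]
    R=cv2.Rodrigues(np.array(c['rvec'],float))[0]; t=np.array(c['tvec'],float).ravel()
    return -R.T@t, R.T@np.array([p[0],p[1],1])
def onz(c,u,v,z):
    o,d=ray(c,u,v); return o+d*(z-o[2])/d[2]
def proj(c,P):
    K=np.array([[c['fx'],0,c['cx']],[0,c['fy'],c['cy']],[0,0,1.]])
    return cv2.projectPoints(np.array(P,float).reshape(-1,3),np.array(c['rvec'],float),np.array(c['tvec'],float),K,np.array(c['D'],float))[0].reshape(-1,2)
def ld(n): return pickle.load(open(n+'.pkl','rb'))
E
python3 - <<'E'
from h import *
for n in ('scene','top'):
    c=cam(n); cv2.imwrite(f'pics/{n}0.png',cv2.resize(c['color'][:,:,::-1],(800,600),interpolation=cv2.INTER_CUBIC))
    print(n,ray(c,256,192))
print(robot.sense())
E
```

```text
scene (array([1125.74902618, -255.01661063, 1304.91962004]), array([-0.49367142,  0.08381035, -0.86574117]))
top (array([ 287.39468979, -189.29820466, 1244.19248844]), array([ 0.18101384,  0.01409441, -0.98355986]))
{'time': 0.1, 'joint_positions': array([ 1.11539376e+00,  3.51163062e-01,  1.65232392e+00, -3.56415366e-05,
        1.13911928e+00, -8.45861929e-02]), 'joint_velocities': array([ 0.00059402, -0.00153424, -0.00190124,  0.00210711,  0.00033466,
       -0.00025931]), 'effort': array([ 1.53638768e-03, -4.98016012e+01, -2.85704184e+01,  7.01221428e-02,
        2.38266232e-02, -1.76327961e-05]), 'tool_pos': array([199.15595438, 512.36429686, 226.17958138]), 'orientation': array([-1.19582461e-04,  1.84340381e-01,  9.82862334e-01, -4.92762122e-04]), 'wrist_force': array([ 0.91922014, -0.26812057,  0.09964101]), 'wrist_torque': array([-0.0310203 , -0.01712334, -0.08429247]), 'grasp_force': 0.0, 'finger_gap': 1.0008307851533476}
```

View pics/scene0.png

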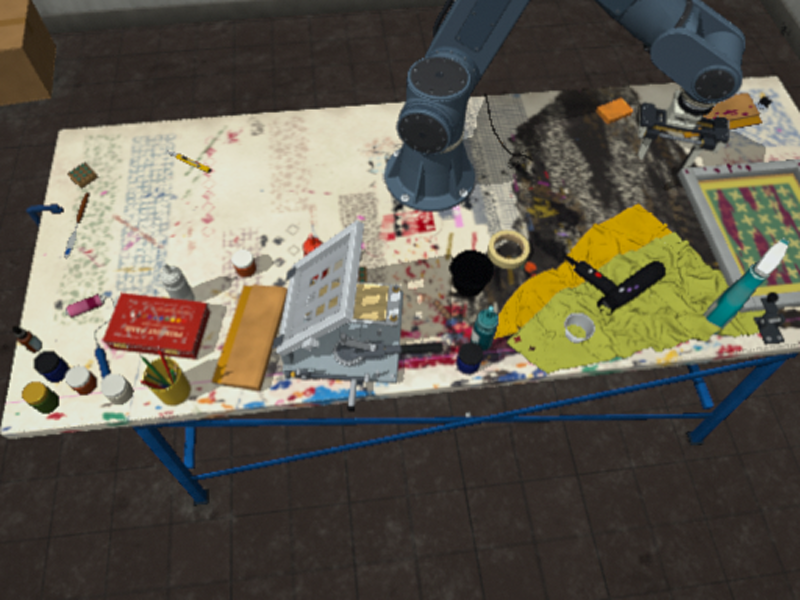

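View pics/top0.png

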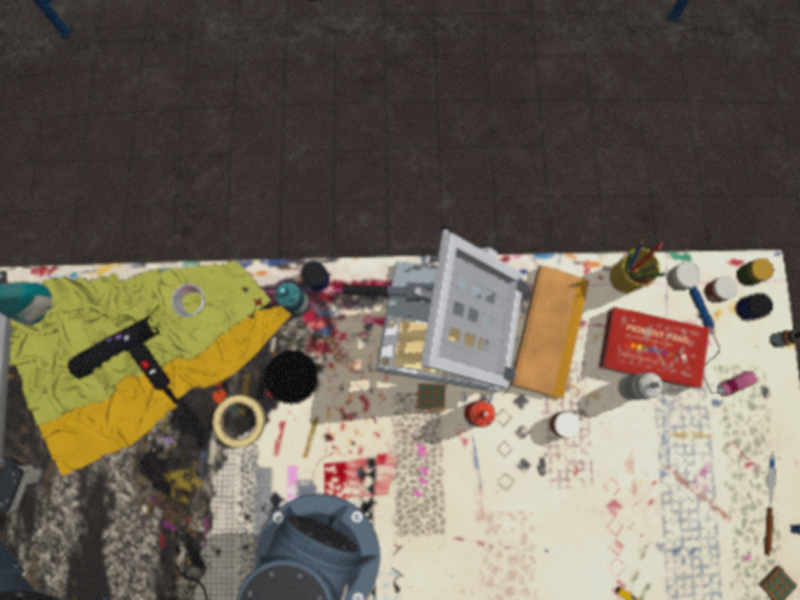

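The scene picture (800-px scale) shows the press near (345,330), with the grip running left to (445,348) and the prop pin at (352,395). In the top picture the press is near (455,310) and the grip near (360,290). I'll zoom in on both.

Run:
```python
from h import *
s=ld('scene')['color'][138:263,170:330,::-1]; t=ld('top')['color'][142:254,165:375,::-1]
cv2.imwrite('pics/s1.png',cv2.resize(s,None,fx=4.8,fy=4.8,interpolation=cv2.INTER_CUBIC))
cv2.imwrite('pics/t1.png',cv2.resize(t,None,fx=3.8,fy=3.8,interpolation=cv2.INTER_CUBIC))
```

```text
(no output)
```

View pics/s1.png

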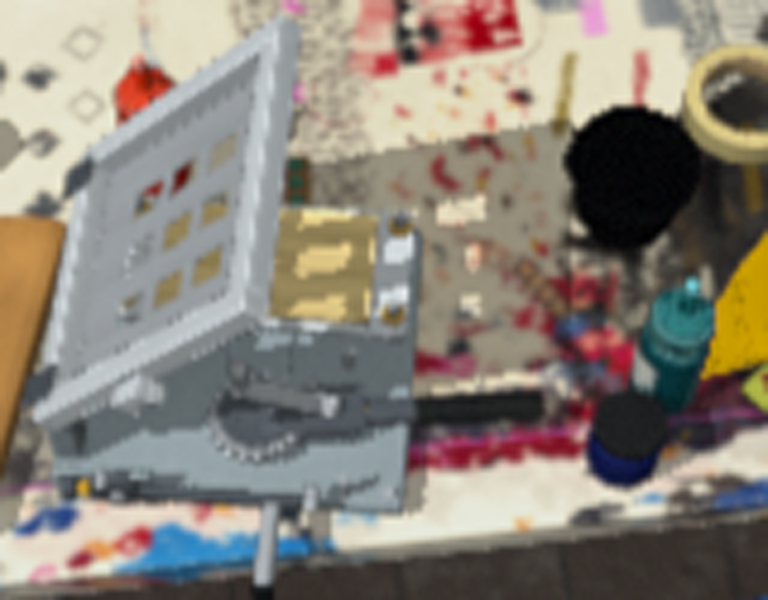

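View pics/t1.png

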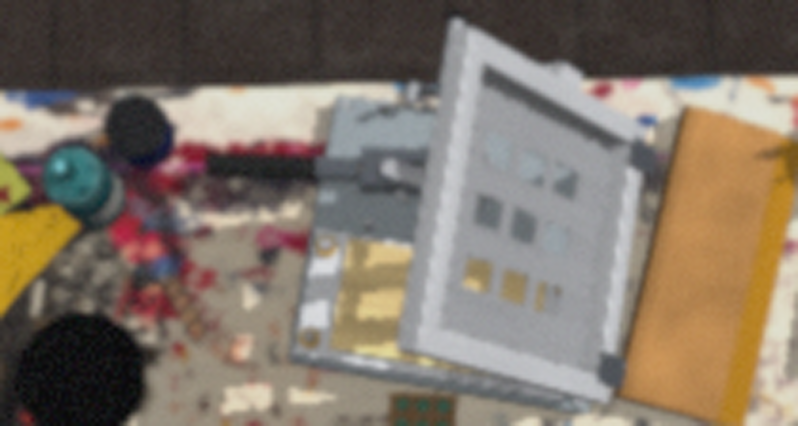

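The scene crop shows the base plate's far-left corner at (403,508) and near-left corner at (418,225). The grip runs from (415,407) to (545,403), the lever tab is at about (330,403), and the prop pin goes from (270,508) to a black end at (264,592). In the top crop the plate's near-left corner is at (295,357), its far-left corner at (337,97), and the grip runs from (208,163) to (318,168). Both crops show the bottle and jar beyond the end of the grip.

```bash
cat >> h.py <<'E'
S=lambda u,v:(170+u/4.8-.4,138+v/4.8-.4)
T=lambda u,v:(165+u/3.8-.37,142+v/3.8-.37)
def W(q,P):
    a=q[2]; P=np.array(P,float).reshape(-1,3); c,s=np.cos(a),np.sin(a)
    return np.c_[q[0]+c*P[:,0]-s*P[:,1], q[1]+s*P[:,0]+c*P[:,1], P[:,2]]
E
python3 - <<'E'
from h import *
from scipy.optimize import least_squares
s,t=ld('scene'),ld('top')
ob=[(s,S(403,508),(118,129,24)),(t,T(295,357),(-118,129,24)),(t,T(337,97),(118,129,24)),
]
f=lambda q:np.concatenate([proj(c,W(q,P))[0]-uv for c,uv,P in ob])
r=least_squares(f,[500,-180,0.]); print(r.x,r.fun.round(1)); q=r.x; np.save('q.npy',q)
print('frame edge ends top',[((p-[165,142]+.37)*3.8).round() for p in proj(t,W(q,[(112,25,290),(-112,25,290)]))])
print('scene',[((p-[170,138]+.4)*4.8).round() for p in proj(s,W(q,[(112,25,290),(-112,25,290)]))])
for n,c,p in [('s grip in',s,S(415,407)),('s grip out',s,S(545,403)),('t out',t,T(208,163)),('t in',t,T(318,168)),('pin base',s,S(270,510)),('pin end',s,S(264,592))]:
    w=onz(c,*p,45 if 'pin' in n else 40); a=q[2]; d=w-[q[0],q[1],0]
    print(n,w.round(),'press',np.round([np.cos(a)*d[0]+np.sin(a)*d[1],-np.sin(a)*d[0]+np.cos(a)*d[1]]))
print('tab',onz(s,*S(330,403),75)); print('teal',onz(t,*T(75,178),160),'jar',onz(t,*T(138,130),63))
E
```

```text
[ 4.61108020e+02 -2.72105124e+02 -1.74429275e-01] [ 0.1  0.2 -0.2  1.4  0.3 -1.3]
frame edge ends top [array([477.,  27.]), array([430., 351.])]
scene [array([240., 320.]), array([271.,  22.])]
s grip in [ 527. -148.   40.] press [ 44. 134.]
s grip out [535. -53.  40.] press [ 35. 229.]
t out [536. -54.  40.] press [ 36. 227.]
t in [ 530. -148.   40.] press [ 46. 134.]
pin base [ 598. -261.   45.] press [133.  35.]
pin end [ 659. -271.   45.] press [194.  35.]
tab [ 533.60617258 -211.0254954    75.        ]
teal [501.95634347  34.33383064 160.        ] jar [560.93866337   1.87669961  63.        ]
```

Run:
```python
from h import *
s,t=ld('scene'),ld('top');q=np.load('q.npy')
P=[(128,-75,45),(128,65,45),(182,35,45),(57,12,40)]
print(W(q,P).round()); print(((proj(s,W(q,P))-[170,138]+.4)*4.8).round())
tab=[(495,-276,75),(524,-214,57),(532,-101,40)]
print(((proj(s,tab)-[170,138]+.4)*4.8).round(),((proj(t,tab)-[165,142]+.37)*3.8).round())
```

```text
[[ 574. -368.   45.]
 [ 598. -230.   45.]
 [ 646. -269.   45.]
 [ 519. -270.   40.]]
[[117. 495.]
 [313. 506.]
 [265. 575.]
 [248. 415.]]
[[235. 364.]
 [325. 402.]
 [479. 406.]] [[474. 198.]
 [397. 169.]
 [263. 167.]]
```

>>> {"method": "jog_arm", "body": {"commands": [{"dp":[0.75,-1,0.16],"angular":[0,0,0.056]},{"dp":[0.75,-1,0.16],"angular":[0,0,0.056]},{"dp":[0.75,-1,0.16],"angular":[0,0,0.056]},{"dp":[0.75,-1,0.16],"angular":[0,0,0.056]},{"dp":[0.75,-1,0.16],"angular":[0,0,0.056]},{"dp":[0.75,-1,0.16],"angular":[0,0,0.056]},{"dp":[0.75,-1,0.16],"angular":[0,0,0.056]},{"dp":[0.75,-1,0.16],"angular":[0,0,0.056]},{"dp":[0.75,-1,0.16],"angular":[0,0,0.056]},{"dp":[0.75,-1,0.16],"angular":[0,0,0.056]},{"dp":[0.75,-1,0.16],"angular":[0,0,0.056]},{"dp":[0.75,-1,0.16],"angular":[0,0,0.056]},{"dp":[0.75,-1,0.16],"angular":[0,0,0.056]},{"dp":[0.75,-1,0.16],"angular":[0,0,0.056]},{"dp":[0.75,-1,0.16],"angular":[0,0,0.056]},{"dp":[0.75,-1,0.16],"angular":[0,0,0.056]},{"dp":[0.75,-1,0.16],"angular":[0,0,0.056]},{"dp":[0.75,-1,0.16],"angular":[0,0,0.056]},{"dp":[0.75,-1,0.16],"angular":[0,0,0.056]},{"dp":[0.75,-1,0.16],"angular":[0,0,0.056]}]}}

```text
time: 2.6
tool_pos: [574.7, 11.7, 306.4]
orientation: [-0.0, 0.087, 0.996, 0.0]
wrist_force: [-0.3, 0.6, 0.2]
finger_gap: 1.0
grasp_force: 0.0
```

>>> {"method": "jog_arm", "body": {"commands": [{"dp":[0.29,-0.9,-0.2],"angular":[-0.197,0.035,0]},{"dp":[0.29,-0.9,-0.2],"angular":[-0.197,0.035,0]},{"dp":[0.29,-0.9,-0.2],"angular":[-0.197,0.035,0]},{"dp":[0.29,-0.9,-0.2],"angular":[-0.197,0.035,0]},{"dp":[0.29,-0.9,-0.2],"angular":[-0.197,0.035,0]},{"dp":[0.29,-0.9,-0.2],"angular":[-0.197,0.035,0]},{"dp":[0.29,-0.9,-0.2],"angular":[-0.197,0.035,0]},{"dp":[0.29,-0.9,-0.2],"angular":[-0.197,0.035,0]},{"dp":[0.29,-0.9,-0.2],"angular":[-0.197,0.035,0]},{"dp":[0.29,-0.9,-0.2],"angular":[-0.197,0.035,0]}], "hand": 0.2}}

```text
time: 3.85
tool_pos: [647.2, -213.9, 256.3]
orientation: [-0.015, 0.086, 0.981, -0.174]
wrist_force: [0.4, -0.0, -0.8]
finger_gap: 0.6
grasp_force: 0.0
```

Run:
```python
from h import *
c=cam('wrist'); cv2.imwrite('pics/w1.png',cv2.resize(c['color'][:,:,::-1],(768,576),interpolation=cv2.INTER_CUBIC))
q=np.load('q.npy')
print((proj(c,W(q,[(128,-75,45),(128,65,45),(198,35,45),(133,35,45),(57,12,40),(118,129,24)]))*1.5).round())
```

```text
[[303. 206.]
 [445. 209.]
 [410. 285.]
 [411. 214.]
 [389. 126.]
 [523. 198.]]
```

View pics/w1.png

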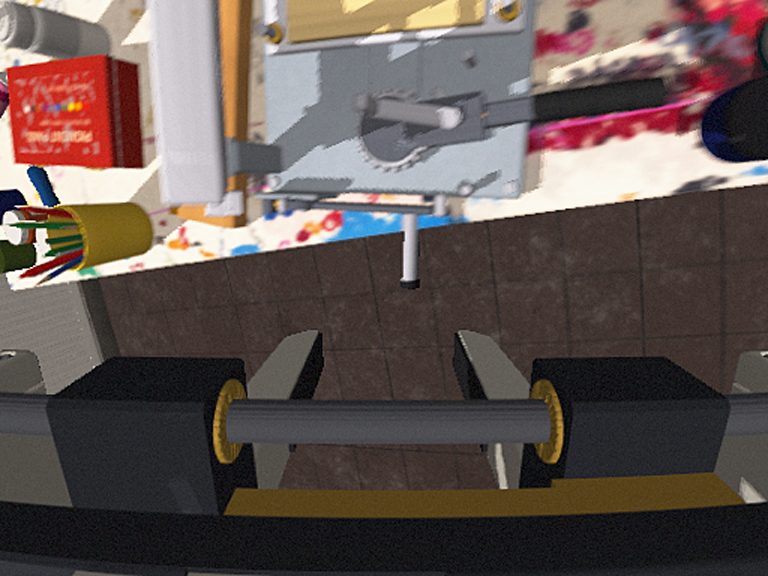

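The wrist picture shows the prop pin from (411,214) to its black end at (410,287), aligned with the fingers and 2 px from my prediction. The ratchet wheel is at (390,128) and the lever tab at about (362,105), on the near side. Now for the pin.

>>> {"method": "jog_arm", "body": {"commands": [{"dp":[0,0.8,0],"angular":[0,0,0]},{"dp":[-0.01,-0.315,-0.884],"angular":[0,0,0]},{"dp":[-0.01,-0.315,-0.884],"angular":[0,0,0]},{"dp":[-0.01,-0.315,-0.884],"angular":[0,0,0]},{"dp":[-0.01,-0.315,-0.884],"angular":[0,0,0]},{"dp":[-0.01,-0.315,-0.884],"angular":[0,0,0]},{"dp":[-0.01,-0.315,-0.884],"angular":[0,0,0]},{"dp":[-0.01,-0.315,-0.884],"angular":[0,0,0]},{"dp":[-0.01,-0.315,-0.884],"angular":[0,0,0]},{"dp":[-0.01,-0.315,-0.884],"angular":[0,0,0]},{"dp":[-0.01,-0.315,-0.884],"angular":[0,0,0]},{"dp":[0,0,0],"angular":[0,0,0]}]}}

```text
time: 5.4
tool_pos: [643.2, -271.4, 33.4]
orientation: [-0.017, 0.086, 0.981, -0.173]
wrist_force: [-0.0, -0.1, -0.1]
finger_gap: 0.597
grasp_force: 0.0
```

>>> {"method": "jog_arm", "body": {"commands": [{"dp":[0,0,0],"angular":[0,0,0]},{"dp":[0,0,0],"angular":[0,0,0]},{"dp":[0,0,0],"angular":[0,0,0]},{"dp":[0,0,0],"angular":[0,0,0]},{"dp":[0,0,0],"angular":[0,0,0]}], "hand": -1, "force": 15}}

```text
time: 6.02
tool_pos: [644.2, -272.7, 36.5]
orientation: [-0.015, 0.086, 0.981, -0.174]
wrist_force: [-2.4, -5.5, 1.7]
finger_gap: 0.144
grasp_force: 15.0
```

Run:
```python
from h import *
c=cam('wrist'); cv2.imwrite('pics/w2.png',cv2.resize(c['color'][:,:,::-1],(768,576),interpolation=cv2.INTER_CUBIC))
```

```text
(no output)
```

View pics/w2.png

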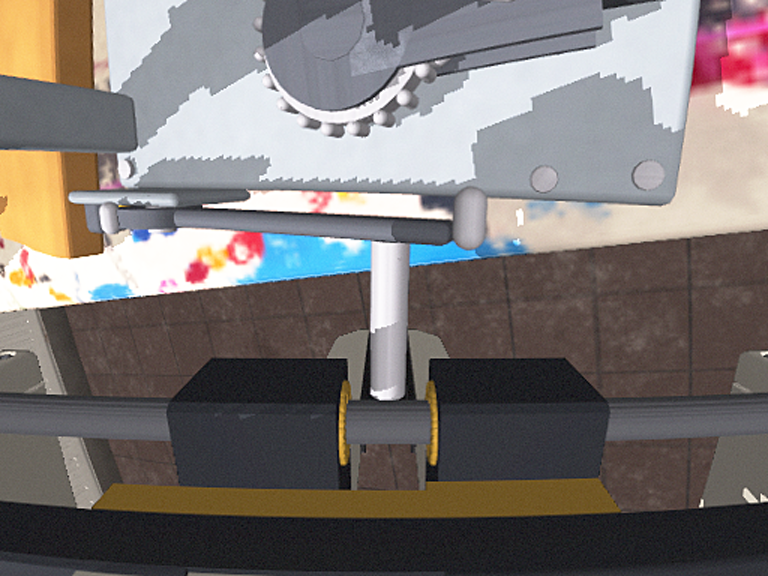

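The pin is gripped: it shows between the pads at (390,390), with a 13.4 mm gap, and the leg is level at row 225. Next I swing it up along the arc.

>>> {"method": "jog_arm", "body": {"commands": [{"dp":[-0.003,-0.019,0.41],"angular":[0,0,0]},{"dp":[-0.01,-0.056,0.406],"angular":[0,0,0]},{"dp":[-0.017,-0.094,0.399],"angular":[0,0,0]},{"dp":[-0.023,-0.13,0.389],"angular":[0,0,0]},{"dp":[-0.029,-0.165,0.375],"angular":[0,0,0]},{"dp":[-0.035,-0.199,0.357],"angular":[0,0,0]},{"dp":[-0.041,-0.231,0.337],"angular":[0,0,0]},{"dp":[0,0,0],"angular":[0,0,0]}]}}

```text
time: 7.08
tool_pos: [640.7, -292.1, 104.1]
orientation: [-0.015, 0.086, 0.981, -0.172]
wrist_force: [-2.0, 12.9, 8.4]
finger_gap: 0.142
grasp_force: 15.0
```

>>> {"method": "jog_arm", "body": {"commands": [{"dp":[0.008,0.05,0.04],"angular":[0,0,0]},{"dp":[-0.044,-0.25,0.32],"angular":[0,0,0]},{"dp":[-0.048,-0.275,0.295],"angular":[0,0,0]},{"dp":[-0.052,-0.3,0.27],"angular":[0,0,0]},{"dp":[0,0,0],"angular":[0,0,0]}]}}

```text
time: 7.7
tool_pos: [636.9, -312.5, 127.1]
orientation: [-0.015, 0.087, 0.981, -0.173]
wrist_force: [-2.6, 8.5, 7.9]
finger_gap: 0.145
grasp_force: 15.0
```

>>> {"method": "jog_arm", "body": {"commands": [{"dp":[0.006,0.035,0.05],"angular":[0,0,0]},{"dp":[-0.064,-0.365,0.24],"angular":[0,0,0]},{"dp":[-0.068,-0.385,0.2],"angular":[0,0,0]},{"dp":[-0.071,-0.405,0.16],"angular":[0,0,0]},{"dp":[0,0,0],"angular":[0,0,0]}]}}

```text
time: 8.32
tool_pos: [631.4, -342.1, 142.8]
orientation: [-0.016, 0.087, 0.981, -0.174]
wrist_force: [-6.4, 0.9, 6.2]
finger_gap: 0.146
grasp_force: 15.0
```

>>> {"method": "jog_arm", "body": {"commands": [{"dp":[-0.05,-0.25,0.08],"angular":[0,0,0]},{"dp":[-0.03,-0.17,0.05],"angular":[0,0,0]},{"dp":[0,0,0],"angular":[0,0,0]}]}}

```text
time: 8.7
tool_pos: [629.6, -351.4, 145.3]
orientation: [-0.016, 0.086, 0.981, -0.173]
wrist_force: [-5.2, 1.2, 3.5]
finger_gap: 0.142
grasp_force: 15.0
```

>>> {"method": "jog_arm", "body": {"commands": [{"dp":[-0.02,-0.12,0.03],"angular":[0,0,0]},{"dp":[0,0,0],"angular":[0,0,0]}]}}

```text
time: 8.95
tool_pos: [629.3, -353.3, 145.7]
orientation: [-0.016, 0.086, 0.981, -0.172]
wrist_force: [-3.6, 7.7, 3.8]
finger_gap: 0.144
grasp_force: 15.0
```

>>> {"method": "jog_arm", "body": {"commands": [{"dp":[-0.02,-0.1,0.02],"angular":[0,0,0]},{"dp":[0,0,0],"angular":[0,0,0]}]}}

```text
time: 9.2
tool_pos: [629.3, -353.5, 145.7]
orientation: [-0.016, 0.086, 0.981, -0.171]
wrist_force: [-2.0, 19.7, 6.3]
finger_gap: 0.144
grasp_force: 15.0
```

Run:
```python
from h import *
c=cam('wrist'); cv2.imwrite('pics/w3.png',cv2.resize(c['color'][:,:,::-1],(768,576),interpolation=cv2.INTER_CUBIC))
```

```text
(no output)
```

View pics/w3.png

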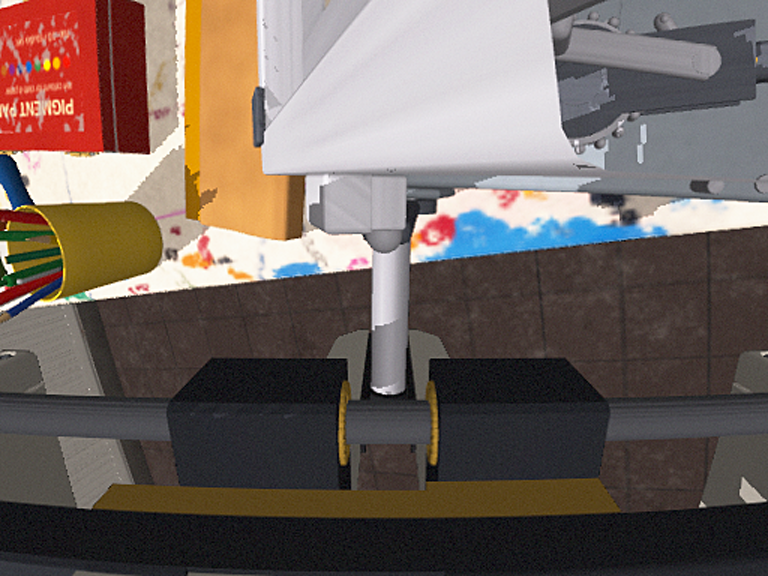

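The picture shows the leg upright under the frame's lug at (360,205), with the pin still in the pads at (390,385). The end-stop force built up to 20 N without motion, so the prop is home. I'll release and withdraw.

>>> {"method": "jog_arm", "body": {"commands": [{"dp":[0.015,0.08,-0.02],"angular":[0,0,0]},{"dp":[0,0,0],"angular":[0,0,0]},{"dp":[0,0,0],"angular":[0,0,0]},{"dp":[0,0,0],"angular":[0,0,0]}], "hand": -0.1}}

```text
time: 9.75
tool_pos: [629.3, -355.2, 145.8]
orientation: [-0.015, 0.086, 0.981, -0.173]
wrist_force: [0.2, -0.4, 0.1]
finger_gap: 0.448
grasp_force: 0.0
```

>>> {"method": "jog_arm", "body": {"commands": [{"dp":[0.05,0.27,0.75],"angular":[0,0,0]},{"dp":[0.05,0.27,0.75],"angular":[0,0,0]},{"dp":[0.05,0.27,0.75],"angular":[0,0,0]},{"dp":[0.05,0.4,0.75],"angular":[0,0,0]},{"dp":[0,0.8,0.75],"angular":[0,0,0]},{"dp":[0,0.8,0.75],"angular":[0,0,0]},{"dp":[0,0.8,0.5],"angular":[0,0,0]},{"dp":[0,0.8,0],"angular":[0,0,0]},{"dp":[0,0.8,0],"angular":[0,0,0]},{"dp":[0,0,0],"angular":[0,0,0]}]}}

```text
time: 11.0
tool_pos: [634.4, -223.0, 270.1]
orientation: [-0.016, 0.085, 0.981, -0.173]
wrist_force: [-0.5, 0.2, -0.4]
finger_gap: 0.451
grasp_force: 0.0
```

Run:
```python
from h import *
c=cam('wrist'); st=robot.sense(); print(st['tool_pos'],st['joint_positions'].round(2))
cv2.imwrite('pics/w4.png',cv2.resize(c['color'][:,:,::-1],(768,576),interpolation=cv2.INTER_CUBIC))
for P in [(495,-276,87),(495,-276,57),(524,-214,57),(519,-270,51),(532,-101,51)]: print(P,(proj(c,P)[0]*1.5).round())
```

```text
[ 634.33622284 -224.02466809  270.24440199] [-0.27  0.54  1.29 -0.36  1.29 -1.57]
(495, -276, 87) [376. 106.]
(495, -276, 57) [389. 111.]
(524, -214, 57) [464. 130.]
(519, -270, 51) [402. 139.]
(532, -101, 51) [613. 113.]
```

View pics/w4.png

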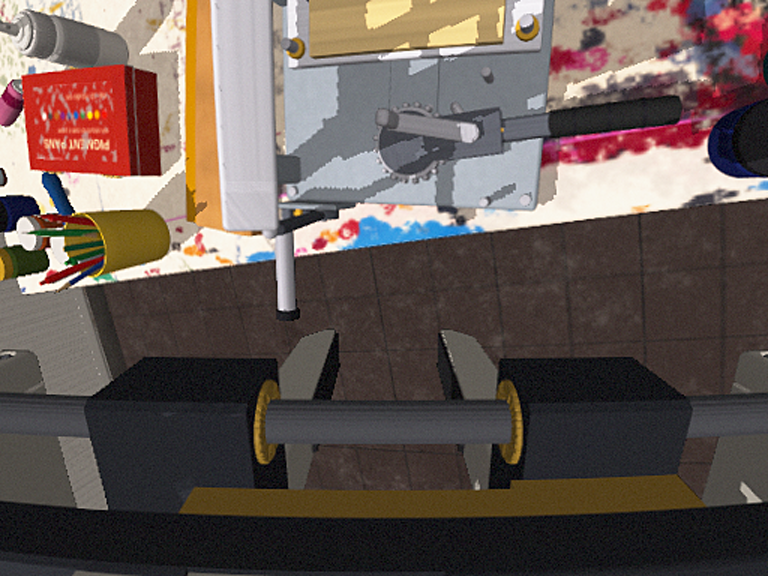

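The picture shows the wheel centre at about (412,143) and the lever pivot at (470,132), with the tab at about (382,104), still on the near side. The grip runs from (548,123) to (682,108). The prop pin stays up at (287,270). I'll refine these positions.

Run:
```python
from h import *
c=ld('wrist'); q=np.load('q.npy')
for n,u,v,z in [('wheel',412,143,46),('pivot',470,132,58),('tabtop',382,104,87),('gripin',548,123,40),('gripout',682,108,40)]: print(n,onz(c,u/1.5,v/1.5,z).round(1))
# tab mask: print brightness rows around the tab for extents
g=cv2.cvtColor(c['color'],cv2.COLOR_RGB2GRAY)[64:96,244:324:1]
print('\n'.join(' '.join(f'{x:3d}' for x in r[:40]) for r in g[:24]))
```

```text
wheel [ 523.7 -262.6   46. ]
pivot [ 526.4 -209.2   58. ]
tabtop [ 494.8 -270.7   87. ]
gripin [ 529.2 -148.3   40. ]
gripout [536. -51.  40.]
117 119 116 118 121 117 119 121 123 120 123 117 119 122 119 114 112 120 121 123 121 120 122 122 119 122 121 125 124 121 121 116 117 120 121 120 121 122 121 121
118 120 118 123 120 121 123 128 124 121 114 123 122 124 120 119 113 123 116 120 116 121 119 125 119 126 121 119 122 118 123 118 121 119 122 121 119 121 117 124
120 118 119 120 124 120 121 122 125 120 121 118 125 122 124 100 118 121 119 121 120 122 120 120 118 118 119 123 120 119 121 120 123 120 118 119 118 120 117 121
120 118 116 120 122 118 122 118 122 120 120 123 121 123 121  97 116 121 121 120 119 118 120 119 122 120 118 122 123 122 121 121 120 113 110 119 123 121 122 117
122 116 118 119 125 121 119 125 122 120 122 122 121 123 119 102 122 121 120 119 121 119 119 120 112 106 115 113 114 120 122 108 107 134 123 105 116 125 119 122
124 119 120 117 119 121 126 122 117 121 116 118 122 121 122 108 119 122 120 119 121 122 119 119 116 137 148 122  84 113 118 108 120 147 151 114  93 117 120 1
[... 2182 characters left out ...]
 138 134 137 136 137 136 134 137 138 139 134 138 135 134 130
125 121 121 120 118 125 124 112 137 129 105  66  68  67  68  69  73  77  75  73  83 117 135 130 127 137 133 133 136 137 134 142 135 138 138 139 136 139 132 139
123 121 124 122 123 122 122 101 119 126 121  63  63  68  83  69  61  69  63  70 103 130 124 129 128 126 122 127 124 128 130 131 132 132 136 132 136 137 137 135
125 124 125 124 125 122 120 116 108 139  85  66  66  71  91 106  99 104 108 120 127 130 130 131 130 130 125 129 128 128 125 127 127 128 129 127 130 134 132 131
125 122 124 120 123 120 124 123 126 132  65  64  67  70  72  76  67  73  73  82  97 111 110 117 121 124 125 126 127 132 135 132 134 132 127 130 131 124 128 128
```

```bash
cat >> h.py <<'E'
from scipy.spatial.transform import Rotation as Ro
def cur():
    s=robot.sense(); w=s['orientation']; return s, Ro.from_quat([w[1],w[2],w[3],w[0]])
E
python3 - <<'E'
from h import *
c=ld('wrist'); print(onz(c,254.7,77.7,87))
s,R=cur(); th=np.radians(35); y=np.array([.9976,-.07,0]); y/=np.linalg.norm(y)
h=np.array([.07,.9976,0]); z=-h*np.sin(th)-np.array([0,0,1])*np.cos(th)
Rt=Ro.from_matrix(np.c_[np.cross(y,z),y,z]); print(np.degrees((Rt*R.inv()).as_rotvec())/10, z)
E
```

```text
[ 504.20320137 -272.31973982   87.        ]
[-1.66110811 -3.94833894 -7.43298523] [-0.04015035 -0.57219985 -0.81915204]
```

>>> {"method": "jog_arm", "body": {"commands": [{"dp":[0,0.8,0],"angular":[-0.138,-0.329,-0.619]},{"dp":[0,0.8,0],"angular":[-0.138,-0.329,-0.619]},{"dp":[0,0.8,0],"angular":[-0.138,-0.329,-0.619]},{"dp":[0,0.6,0],"angular":[-0.138,-0.329,-0.619]},{"dp":[-0.62,0,0],"angular":[-0.138,-0.329,-0.619]},{"dp":[-0.62,0,-0.3],"angular":[-0.138,-0.329,-0.619]},{"dp":[-0.62,0,-0.3],"angular":[-0.138,-0.329,-0.619]},{"dp":[-0.62,-0.2,-0.4],"angular":[-0.138,-0.329,-0.619]},{"dp":[-0.62,-0.2,-0.4],"angular":[-0.138,-0.329,-0.619]},{"dp":[-0.62,-0.2,-0.4],"angular":[-0.138,-0.329,-0.619]},{"dp":[-0.62,-0.2,-0.4],"angular":[-0.138,-0.329,-0.619]},{"dp":[-0.62,-0.2,-0.4],"angular":[-0.138,-0.329,-0.619]},{"dp":[0,0,0],"angular":[0,0,0]}]}}

```text
time: 12.68
tool_pos: [509.6, -175.1, 205.1]
orientation: [0.204, 0.697, 0.65, -0.22]
wrist_force: [1.0, -0.3, -0.1]
finger_gap: 0.448
grasp_force: 0.0
```

Run:
```python
from h import *
s,R=cur(); print(s['tool_pos'],R.as_matrix().round(3).tolist(),s['joint_positions'].round(2))
z=R.as_matrix()[:,2]; tgt=np.array([504,-272.5,66])-8*z; print((tgt-s['tool_pos'])/25)
```

```text
[ 509.57492224 -175.11277828  205.05350679] [[0.056, 0.998, -0.042], [0.817, -0.07, -0.572], [-0.574, -0.002, -0.819]] [-0.13  0.39  1.79 -0.72  1.05  0.34]
[-0.20970538 -3.71241987 -5.30001611]
```

>>> {"method": "jog_arm", "body": {"commands": [{"dp":[-0.021,-0.371,-0.53],"angular":[0,0,0]},{"dp":[-0.021,-0.371,-0.53],"angular":[0,0,0]},{"dp":[-0.021,-0.371,-0.53],"angular":[0,0,0]},{"dp":[-0.021,-0.371,-0.53],"angular":[0,0,0]},{"dp":[-0.021,-0.371,-0.53],"angular":[0,0,0]},{"dp":[-0.021,-0.371,-0.53],"angular":[0,0,0]},{"dp":[-0.021,-0.371,-0.53],"angular":[0,0,0]},{"dp":[-0.021,-0.371,-0.53],"angular":[0,0,0]},{"dp":[-0.021,-0.371,-0.53],"angular":[0,0,0]},{"dp":[-0.021,-0.371,-0.53],"angular":[0,0,0]},{"dp":[0,0,0],"angular":[0,0,0]}]}}

```text
time: 14.05
tool_pos: [504.5, -267.8, 72.2]
orientation: [0.205, 0.698, 0.65, -0.22]
wrist_force: [0.4, 0.3, -0.4]
finger_gap: 0.449
grasp_force: 0.0
```

Run:
```python
from h import *
c=cam('wrist'); s=robot.sense(); print(s['tool_pos'],s['wrist_force'])
cv2.imwrite('pics/w5.png',cv2.resize(c['color'][:,:,::-1],(768,576),interpolation=cv2.INTER_CUBIC))
```

```text
[ 504.86815841 -267.56948308   72.92726699] [ 0.4997107  -0.52665982  0.56226081]
```

View pics/w5.png

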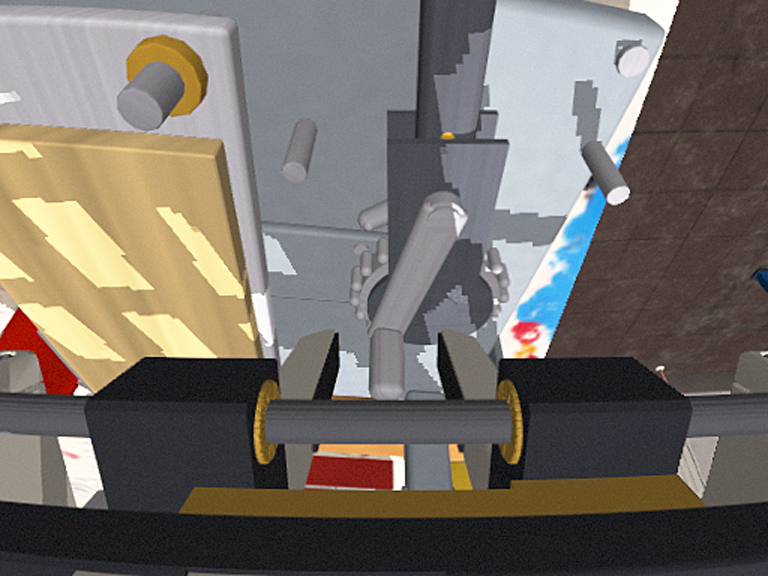

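The tab, at (388,365), stands centred between the fingers. The lever runs up to its pivot at (445,205). I push toward the far side.

>>> {"method": "jog_arm", "body": {"commands": [{"dp":[0.24,-0.017,0],"angular":[0,0,0]},{"dp":[0.24,-0.017,0],"angular":[0,0,0]},{"dp":[0.24,-0.017,0],"angular":[0,0,0]},{"dp":[0.24,-0.017,0],"angular":[0,0,0]},{"dp":[0.24,-0.017,0],"angular":[0,0,0]},{"dp":[0.24,-0.017,0],"angular":[0,0,0]},{"dp":[0.24,-0.017,0],"angular":[0,0,0]},{"dp":[0,0,0],"angular":[0,0,0]}]}}

```text
time: 15.1
tool_pos: [547.5, -270.3, 73.3]
orientation: [0.206, 0.698, 0.65, -0.22]
wrist_force: [0.3, -0.2, -0.1]
finger_gap: 0.449
grasp_force: 0.0
```

>>> {"method": "jog_arm", "body": {"commands": [{"dp":[0.025,0.343,0.491],"angular":[0,0,0]},{"dp":[0.025,0.343,0.491],"angular":[0,0,0]},{"dp":[0.025,0.343,0.491],"angular":[0,0,0]},{"dp":[0.025,0.343,0.491],"angular":[0,0,0]},{"dp":[0.025,0.343,0.491],"angular":[0,0,0]},{"dp":[0.025,0.343,0.491],"angular":[0,0,0]},{"dp":[0.025,0.343,0.491],"angular":[0,0,0]},{"dp":[0.025,0.343,0.491],"angular":[0,0,0]},{"dp":[0.025,0.343,0.491],"angular":[0,0,0]},{"dp":[0.025,0.343,0.491],"angular":[0,0,0]},{"dp":[-0.1,0.42,-0.23],"angular":[0.436,-0.031,0]},{"dp":[-0.1,0.42,-0.23],"angular":[0.436,-0.031,0]},{"dp":[-0.1,0.42,-0.23],"angular":[0.436,-0.031,0]},{"dp":[-0.1,0.42,-0.23],"angular":[0.436,-0.031,0]},{"dp":[-0.1,0.42,-0.23],"angular":[0.436,-0.031,0]},{"dp":[-0.1,0.42,-0.23],"angular":[0.436,-0.031,0]},{"dp":[-0.1,0.42,-0.23],"angular":[0.436,-0.031,0]},{"dp":[-0.1,0.42,-0.23],"angular":[0.436,-0.031,0]},{"dp":[0,0,0],"angular":[0,0,0]}], "hand": 0.05}}

```text
time: 17.48
tool_pos: [533.1, -100.7, 150.2]
orientation: [0.001, 0.732, 0.682, -0.0]
wrist_force: [-0.0, 1.4, 0.7]
finger_gap: 0.525
grasp_force: 0.0
```

Run:
```python
from h import *
s,R=cur(); print(s['tool_pos'],R.as_matrix().round(3).tolist(),s['joint_positions'].round(2))
c=cam('wrist'); m=(c['color'].max(2)<60).astype(np.uint8)
# black grip: largest dark blob in upper part
m[230:]=0; n,l,st,ce=cv2.connectedComponentsWithStats(m)
for i in np.argsort(-st[1:,4])[:4]+1: print(st[i],ce[i].round(1))
print('pred grip',proj(c,[(529.2,-148.3,40),(536,-51,40),(532.6,-99.7,51)]).round())
```

```text
[ 533.1311355  -100.69667519  150.16920581] [[0.071, 0.997, 0.001], [0.997, -0.071, -0.001], [-0.001, 0.001, -1.0]] [-0.27  0.43  1.74 -0.    0.97 -0.2 ]
[    0     0   129   116 12308] [56.1 54.4]
[ 174    0  148  112 5870] [269.3  61.7]
[ 327    0  185  162 3238] [423.3  84.9]
[ 413  126   99  104 1844] [473.7 186.4]
pred grip [[258. 237.]
 [258. 142.]
 [258. 195.]]
```

>>> {"method": "jog_arm", "body": {"commands": [{"dp":[0,0,-0.686],"angular":[0,0,0]},{"dp":[0,0,-0.686],"angular":[0,0,0]},{"dp":[0,0,-0.686],"angular":[0,0,0]},{"dp":[0,0,-0.686],"angular":[0,0,0]},{"dp":[0,0,-0.686],"angular":[0,0,0]},{"dp":[0,0,-0.686],"angular":[0,0,0]},{"dp":[0,0,-0.686],"angular":[0,0,0]},{"dp":[0,0,0],"angular":[0,0,0]}]}}

```text
time: 18.52
tool_pos: [532.7, -100.4, 28.7]
orientation: [-0.0, 0.732, 0.682, -0.0]
wrist_force: [-0.3, -0.7, 0.5]
finger_gap: 0.522
grasp_force: 0.0
```

>>> {"method": "jog_arm", "body": {"commands": [{"dp":[0,0,0],"angular":[0,0,0]},{"dp":[0,0,0],"angular":[0,0,0]},{"dp":[0,0,0],"angular":[0,0,0]},{"dp":[0,0,0],"angular":[0,0,0]}], "hand": -1, "force": 20}}

```text
time: 19.02
tool_pos: [533.5, -100.6, 30.4]
orientation: [0.001, 0.732, 0.682, 0.0]
wrist_force: [-1.0, 0.6, 2.5]
finger_gap: 0.228
grasp_force: 20.0
```

>>> {"method": "jog_arm", "body": {"commands": [{"dp":[0.338,-0.033,0],"angular":[0,0,-0.286]},{"dp":[0.336,-0.05,0],"angular":[0,0,-0.286]},{"dp":[0.333,-0.067,0],"angular":[0,0,-0.286]},{"dp":[0.33,-0.083,0],"angular":[0,0,-0.286]}]}}

```text
time: 19.52
tool_pos: [567.3, -106.3, 30.4]
orientation: [0.001, 0.796, 0.605, 0.0]
wrist_force: [-0.2, 0.4, 3.4]
finger_gap: 0.229
grasp_force: 20.0
```

>>> {"method": "jog_arm", "body": {"commands": [{"dp":[0.325,-0.1,0],"angular":[0,0,-0.286]},{"dp":[0.32,-0.116,0],"angular":[0,0,-0.286]},{"dp":[0.313,-0.132,0],"angular":[0,0,-0.286]},{"dp":[0.306,-0.147,0],"angular":[0,0,-0.286]},{"dp":[0.299,-0.162,0],"angular":[0,0,-0.286]},{"dp":[0,0,0],"angular":[0,0,0]}]}}

```text
time: 20.27
tool_pos: [606.4, -122.9, 30.4]
orientation: [0.001, 0.865, 0.501, 0.0]
wrist_force: [-0.9, 2.1, 5.6]
finger_gap: 0.232
grasp_force: 20.1
```

>>> {"method": "jog_arm", "body": {"commands": [{"dp":[0.29,-0.177,0],"angular":[0,0,-0.286]},{"dp":[0.14,-0.09,0],"angular":[0,0,-0.143]},{"dp":[0,0,0],"angular":[0,0,0]}]}}

```text
time: 20.65
tool_pos: [616.8, -129.5, 30.4]
orientation: [0.001, 0.883, 0.469, 0.0]
wrist_force: [-0.8, 1.5, 5.8]
finger_gap: 0.231
grasp_force: 20.1
```

>>> {"method": "jog_arm", "body": {"commands": [{"dp":[0.1,-0.07,0],"angular":[0,0,-0.1]},{"dp":[0.1,-0.07,0],"angular":[0,0,-0.1]},{"dp":[0,0,0],"angular":[0,0,0]}]}}

```text
time: 21.02
tool_pos: [621.7, -133.0, 30.5]
orientation: [0.001, 0.891, 0.454, 0.0]
wrist_force: [-1.2, 1.3, 6.1]
finger_gap: 0.231
grasp_force: 20.1
```

>>> {"method": "jog_arm", "body": {"commands": [{"dp":[0.1,-0.07,0],"angular":[0,0,0]},{"dp":[0,0,0],"angular":[0,0,0]}]}}

```text
time: 21.28
tool_pos: [622.7, -133.5, 30.3]
orientation: [-0.001, 0.891, 0.454, -0.001]
wrist_force: [-8.2, 7.2, 13.0]
finger_gap: 0.231
grasp_force: 20.0
```

>>> {"method": "jog_arm", "body": {"commands": [{"dp":[-0.333,0.235,0],"angular":[0,0,0.3]},{"dp":[-0.347,0.215,0],"angular":[0,0,0.344]},{"dp":[-0.359,0.193,0],"angular":[0,0,0.344]},{"dp":[-0.37,0.172,0],"angular":[0,0,0.344]},{"dp":[-0.38,0.149,0],"angular":[0,0,0.344]},{"dp":[-0.388,0.126,0],"angular":[0,0,0.344]},{"dp":[-0.395,0.103,0],"angular":[0,0,0.344]},{"dp":[-0.4,0.079,0],"angular":[0,0,0.344]}]}}

```text
time: 22.28
tool_pos: [550.5, -102.4, 30.4]
orientation: [0.002, 0.759, 0.651, 0.001]
wrist_force: [5.9, 3.7, 1.4]
finger_gap: 0.229
grasp_force: 20.0
```

>>> {"method": "jog_arm", "body": {"commands": [{"dp":[-0.404,0.055,0],"angular":[0,0,0.344]},{"dp":[-0.407,0.03,0],"angular":[0,0,0.344]},{"dp":[-0.408,0.006,0],"angular":[0,0,0.344]},{"dp":[-0.408,-0.019,0],"angular":[0,0,0.344]},{"dp":[-0.406,-0.043,0],"angular":[0,0,0.344]},{"dp":[-0.402,-0.067,0],"angular":[0,0,0.344]},{"dp":[-0.398,-0.091,0],"angular":[0,0,0.344]},{"dp":[0,0,0],"angular":[0,0,0]}]}}

```text
time: 23.28
tool_pos: [479.1, -106.0, 30.4]
orientation: [0.001, 0.608, 0.794, 0.001]
wrist_force: [3.3, 4.7, 2.7]
finger_gap: 0.229
grasp_force: 20.0
```

>>> {"method": "jog_arm", "body": {"commands": [{"dp":[-0.391,-0.115,0],"angular":[0,0,0.344]},{"dp":[-0.25,-0.085,0],"angular":[0,0,0.22]},{"dp":[0,0,0],"angular":[0,0,0]}]}}

```text
time: 23.65
tool_pos: [465.1, -110.6, 30.4]
orientation: [0.003, 0.568, 0.823, 0.002]
wrist_force: [12.9, 11.7, -4.2]
finger_gap: 0.231
grasp_force: 19.9
```

>>> {"method": "jog_arm", "body": {"commands": [{"dp":[-0.12,-0.05,0],"angular":[0,0,0.1]},{"dp":[0,0,0],"angular":[0,0,0]}]}}

```text
time: 23.9
tool_pos: [464.8, -111.0, 30.5]
orientation: [0.005, 0.562, 0.827, 0.004]
wrist_force: [32.1, 28.7, -17.8]
finger_gap: 0.232
grasp_force: 19.8
```

>>> {"method": "jog_arm", "body": {"commands": [{"dp":[0.385,0.136,0],"angular":[0,0,-0.344]},{"dp":[0.392,0.113,0],"angular":[0,0,-0.344]},{"dp":[0.398,0.089,0],"angular":[0,0,-0.344]},{"dp":[0.403,0.065,0],"angular":[0,0,-0.344]},{"dp":[0.406,0.041,0],"angular":[0,0,-0.344]},{"dp":[0.408,0.016,0],"angular":[0,0,-0.344]},{"dp":[0.408,-0.008,0],"angular":[0,0,-0.344]},{"dp":[0.407,-0.033,0],"angular":[0,0,-0.344]}]}}

```text
time: 24.9
tool_pos: [540.6, -101.1, 30.3]
orientation: [0.001, 0.743, 0.67, 0.0]
wrist_force: [0.5, 5.9, 4.6]
finger_gap: 0.23
grasp_force: 20.0
```

>>> {"method": "jog_arm", "body": {"commands": [{"dp":[0.404,-0.057,0],"angular":[0,0,-0.344]},{"dp":[0.4,-0.081,0],"angular":[0,0,-0.344]},{"dp":[0.394,-0.105,0],"angular":[0,0,-0.344]},{"dp":[0.387,-0.128,0],"angular":[0,0,-0.344]},{"dp":[0.379,-0.151,0],"angular":[0,0,-0.344]},{"dp":[0.369,-0.174,0],"angular":[0,0,-0.344]},{"dp":[0.358,-0.196,0],"angular":[0,0,-0.344]},{"dp":[0.346,-0.217,0],"angular":[0,0,-0.344]},{"dp":[0,0,0],"angular":[0,0,0]}]}}

```text
time: 26.02
tool_pos: [616.9, -129.5, 30.3]
orientation: [0.001, 0.88, 0.475, 0.001]
wrist_force: [2.1, 4.8, 5.8]
finger_gap: 0.232
grasp_force: 20.0
```

>>> {"method": "jog_arm", "body": {"commands": [{"dp":[-0.343,0.221,0],"angular":[0,0,0.344]},{"dp":[-0.356,0.2,0],"angular":[0,0,0.344]},{"dp":[-0.367,0.179,0],"angular":[0,0,0.344]},{"dp":[-0.377,0.156,0],"angular":[0,0,0.344]},{"dp":[-0.386,0.133,0],"angular":[0,0,0.344]},{"dp":[-0.393,0.11,0],"angular":[0,0,0.344]},{"dp":[0,0,0],"angular":[0,0,0]}]}}

```text
time: 26.9
tool_pos: [560.5, -104.5, 30.3]
orientation: [0.001, 0.781, 0.625, 0.0]
wrist_force: [4.1, 2.0, 2.8]
finger_gap: 0.229
grasp_force: 19.9
```

>>> {"method": "jog_arm", "body": {"commands": [{"dp":[-0.2,0.045,0],"angular":[0,0,0.172]},{"dp":[-0.2,0.04,0],"angular":[0,0,0.172]},{"dp":[0,0,0],"angular":[0,0,0]}]}}

```text
time: 27.28
tool_pos: [551.1, -102.6, 30.3]
orientation: [0.001, 0.762, 0.648, 0.001]
wrist_force: [4.8, 1.8, 3.0]
finger_gap: 0.232
grasp_force: 19.9
```

>>> {"method": "jog_arm", "body": {"commands": [{"dp":[-0.203,0.033,0],"angular":[0,0,0.172]},{"dp":[-0.203,0.026,0],"angular":[0,0,0.172]},{"dp":[0,0,0],"angular":[0,0,0]}]}}

```text
time: 27.65
tool_pos: [540.9, -101.2, 30.3]
orientation: [0.001, 0.742, 0.67, 0.0]
wrist_force: [4.2, 1.9, 3.6]
finger_gap: 0.227
grasp_force: 20.0
```

>>> {"method": "jog_arm", "body": {"commands": [{"dp":[-0.203,0.022,0],"angular":[0,0,0.172]},{"dp":[-0.203,0.016,0],"angular":[0,0,0.172]},{"dp":[0,0,0],"angular":[0,0,0]}]}}

```text
time: 28.02
tool_pos: [530.8, -100.3, 30.3]
orientation: [0.001, 0.722, 0.692, 0.0]
wrist_force: [5.1, 2.0, 3.8]
finger_gap: 0.229
grasp_force: 20.0
```

>>> {"method": "jog_arm", "body": {"commands": [{"dp":[-0.204,0.01,0],"angular":[0,0,0.172]},{"dp":[-0.204,0.004,0],"angular":[0,0,0.172]},{"dp":[0,0,0],"angular":[0,0,0]}]}}

```text
time: 28.4
tool_pos: [520.6, -100.1, 30.3]
orientation: [0.001, 0.701, 0.713, 0.0]
wrist_force: [4.7, -0.7, 4.9]
finger_gap: 0.228
grasp_force: 20.0
```

>>> {"method": "jog_arm", "body": {"commands": [{"dp":[-0.204,-0.004,0],"angular":[0,0,0.172]},{"dp":[-0.204,-0.01,0],"angular":[0,0,0.172]},{"dp":[0,0,0],"angular":[0,0,0]}]}}

```text
time: 28.78
tool_pos: [510.4, -100.6, 30.3]
orientation: [0.001, 0.679, 0.734, 0.0]
wrist_force: [4.9, -1.2, 3.5]
finger_gap: 0.231
grasp_force: 20.0
```

>>> {"method": "jog_arm", "body": {"commands": [{"dp":[-0.203,-0.016,0],"angular":[0,0,0.172]},{"dp":[-0.203,-0.022,0],"angular":[0,0,0.172]},{"dp":[0,0,0],"angular":[0,0,0]}]}}

```text
time: 29.15
tool_pos: [500.3, -101.6, 30.3]
orientation: [0.001, 0.657, 0.754, 0.0]
wrist_force: [5.5, -2.1, 3.0]
finger_gap: 0.231
grasp_force: 20.0
```

>>> {"method": "jog_arm", "body": {"commands": [{"dp":[-0.201,-0.028,0],"angular":[0,0,0.172]},{"dp":[-0.2,-0.034,0],"angular":[0,0,0.172]},{"dp":[0,0,0],"angular":[0,0,0]}]}}

```text
time: 29.52
tool_pos: [490.4, -103.3, 30.3]
orientation: [0.002, 0.634, 0.774, 0.0]
wrist_force: [5.7, -2.9, 3.0]
finger_gap: 0.231
grasp_force: 20.0
```

>>> {"method": "jog_arm", "body": {"commands": [{"dp":[-0.2,-0.04,0],"angular":[0,0,0.172]},{"dp":[-0.199,-0.046,0],"angular":[0,0,0.172]},{"dp":[0,0,0],"angular":[0,0,0]}]}}

```text
time: 29.9
tool_pos: [481.3, -105.4, 30.3]
orientation: [0.002, 0.61, 0.792, 0.001]
wrist_force: [11.0, 0.3, -0.2]
finger_gap: 0.231
grasp_force: 20.0
```

>>> {"method": "jog_arm", "body": {"commands": [{"dp":[-0.12,-0.03,0],"angular":[0,0,0.1]},{"dp":[0,0,0],"angular":[0,0,0]}]}}

```text
time: 30.15
tool_pos: [478.7, -106.1, 30.3]
orientation: [0.003, 0.603, 0.797, 0.001]
wrist_force: [11.8, 0.8, -1.6]
finger_gap: 0.23
grasp_force: 20.0
```

>>> {"method": "jog_arm", "body": {"commands": [{"dp":[-0.12,-0.032,0],"angular":[0,0,0.1]},{"dp":[0,0,0],"angular":[0,0,0]}]}}

```text
time: 30.4
tool_pos: [475.9, -106.9, 30.4]
orientation: [0.003, 0.596, 0.803, 0.001]
wrist_force: [13.0, -0.0, -3.0]
finger_gap: 0.233
grasp_force: 20.0
```

>>> {"method": "jog_arm", "body": {"commands": [{"dp":[-0.12,-0.035,0],"angular":[0,0,0.1]},{"dp":[0,0,0],"angular":[0,0,0]}]}}

```text
time: 30.65
tool_pos: [473.0, -107.8, 30.4]
orientation: [0.003, 0.589, 0.808, 0.001]
wrist_force: [13.3, 0.8, -3.9]
finger_gap: 0.23
grasp_force: 20.0
```

>>> {"method": "jog_arm", "body": {"commands": [{"dp":[-0.12,-0.038,0],"angular":[0,0,0.1]},{"dp":[-0.12,-0.04,0],"angular":[0,0,0.1]},{"dp":[0,0,0],"angular":[0,0,0]}]}}

```text
time: 31.02
tool_pos: [465.2, -110.2, 30.3]
orientation: [0.001, 0.575, 0.818, -0.0]
wrist_force: [3.7, -7.5, 5.2]
finger_gap: 0.229
grasp_force: 20.1
```

>>> {"method": "jog_arm", "body": {"commands": [{"dp":[0.385,0.136,0],"angular":[0,0,-0.344]},{"dp":[0.392,0.113,0],"angular":[0,0,-0.344]},{"dp":[0.398,0.089,0],"angular":[0,0,-0.344]},{"dp":[0.403,0.065,0],"angular":[0,0,-0.344]},{"dp":[0.406,0.041,0],"angular":[0,0,-0.344]},{"dp":[0.408,0.016,0],"angular":[0,0,-0.344]},{"dp":[0.408,-0.008,0],"angular":[0,0,-0.344]},{"dp":[0.407,-0.033,0],"angular":[0,0,-0.344]},{"dp":[0.404,-0.057,0],"angular":[0,0,-0.344]},{"dp":[0.4,-0.081,0],"angular":[0,0,-0.344]},{"dp":[0,0,0],"angular":[0,0,0]}]}}

```text
time: 32.4
tool_pos: [564.9, -105.1, 30.3]
orientation: [0.002, 0.792, 0.611, -0.001]
wrist_force: [-5.2, -20.4, 8.7]
finger_gap: 0.233
grasp_force: 20.0
```

Run:
```python
from h import *
q=np.load('q.npy')
a=ld('scene'); b=cam('scene')
A=a['color'][138:263,170:330,::-1];B=b['color'][138:263,170:330,::-1]
cv2.imwrite('pics/cmp.png',cv2.resize(np.hstack([A[:,40:110],B[:,40:110]]),None,fx=4.7,fy=4.7,interpolation=cv2.INTER_CUBIC))
for z in (45,60,75): print(z,proj(b,W(q,[(-60,60,z)])))
```

```text
45 [[237.25706478 195.09790589]]
60 [[237.18343104 193.04927782]]
75 [[237.1084669  190.96306385]]
```

View pics/cmp.png

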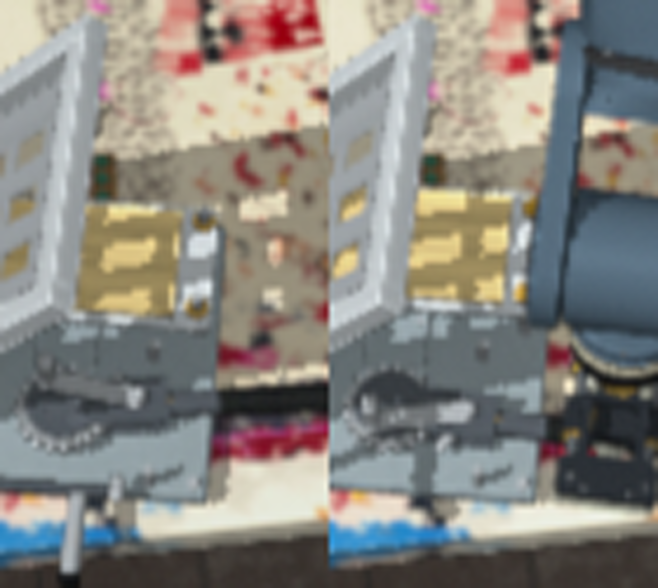

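The picture shows the platen raised: the blank's lower edge moved from row 315 to about 302, or roughly 20 mm. The lever tab is now on the far side at (365,400), and the frame hasn't moved. I pull again to feel for the top stop.

>>> {"method": "jog_arm", "body": {"commands": [{"dp":[-0.2,0.0,0],"angular":[0,0,0.172]},{"dp":[-0.2,0.03,0],"angular":[0,0,0.172]},{"dp":[0,0,0],"angular":[0,0,0]}]}}

```text
time: 32.83
tool_pos: [554.4, -102.9, 30.3]
orientation: [0.001, 0.773, 0.635, -0.001]
wrist_force: [-2.2, -11.7, 8.0]
finger_gap: 0.23
grasp_force: 20.0
```

>>> {"method": "jog_arm", "body": {"commands": [{"dp":[-0.2,0.035,0],"angular":[0,0,0.172]},{"dp":[0,0,0],"angular":[0,0,0]}]}}

```text
time: 33.08
tool_pos: [549.6, -102.0, 30.2]
orientation: [0.001, 0.763, 0.647, -0.001]
wrist_force: [-0.3, -11.6, 7.3]
finger_gap: 0.232
grasp_force: 20.0
```

>>> {"method": "jog_arm", "body": {"commands": [{"dp":[-0.2,0.03,0],"angular":[0,0,0.172]},{"dp":[0,0,0],"angular":[0,0,0]}]}}

```text
time: 33.33
tool_pos: [545.2, -101.3, 30.3]
orientation: [0.002, 0.753, 0.658, -0.0]
wrist_force: [2.0, -10.7, 4.8]
finger_gap: 0.23
grasp_force: 20.0
```

>>> {"method": "jog_arm", "body": {"commands": [{"dp":[-0.2,0.01,0],"angular":[0,0,0.172]},{"dp":[0,0,0],"angular":[0,0,0]}]}}

```text
time: 33.58
tool_pos: [540.4, -100.8, 30.3]
orientation: [0.002, 0.743, 0.669, -0.0]
wrist_force: [3.7, -8.6, 3.3]
finger_gap: 0.227
grasp_force: 20.0
```

>>> {"method": "jog_arm", "body": {"commands": [{"dp":[-0.2,0.01,0],"angular":[0,0,0.172]},{"dp":[0,0,0],"angular":[0,0,0]}]}}

```text
time: 33.83
tool_pos: [535.9, -100.4, 30.3]
orientation: [0.002, 0.733, 0.68, 0.0]
wrist_force: [5.4, -6.7, 1.9]
finger_gap: 0.226
grasp_force: 20.0
```

>>> {"method": "jog_arm", "body": {"commands": [{"dp":[-0.2,0.0,0],"angular":[0,0,0.172]},{"dp":[0,0,0],"angular":[0,0,0]}]}}

```text
time: 34.08
tool_pos: [531.5, -100.2, 30.4]
orientation: [0.002, 0.723, 0.691, 0.001]
wrist_force: [9.1, -4.9, -0.2]
finger_gap: 0.23
grasp_force: 20.0
```

>>> {"method": "jog_arm", "body": {"commands": [{"dp":[-0.2,0.0,0],"angular":[0,0,0.172]},{"dp":[0,0,0],"angular":[0,0,0]}]}}

```text
time: 34.33
tool_pos: [526.9, -100.0, 30.3]
orientation: [0.003, 0.713, 0.702, 0.001]
wrist_force: [11.6, -2.9, -2.0]
finger_gap: 0.227
grasp_force: 20.0
```

>>> {"method": "jog_arm", "body": {"commands": [{"dp":[-0.2,0.0,0],"angular":[0,0,0.172]},{"dp":[0,0,0],"angular":[0,0,0]}]}}

```text
time: 34.58
tool_pos: [521.1, -100.1, 30.3]
orientation: [0.002, 0.702, 0.712, 0.001]
wrist_force: [5.3, -4.8, 3.2]
finger_gap: 0.229
grasp_force: 20.0
```

>>> {"method": "jog_arm", "body": {"commands": [{"dp":[-0.2,0.0,0],"angular":[0,0,0.172]},{"dp":[0,0,0],"angular":[0,0,0]}]}}

```text
time: 34.83
tool_pos: [514.7, -100.1, 30.3]
orientation: [0.001, 0.691, 0.723, -0.0]
wrist_force: [0.4, -6.0, 7.1]
finger_gap: 0.233
grasp_force: 20.0
```

Run:
```python
from h import *
s,R=cur(); print(s['wrist_torque'],s['wrist_force'],s['tool_pos'])
# blank (yellow) lower edge row in scene, start vs now
def edge(c):
    hsv=cv2.cvtColor(c['color'],cv2.COLOR_RGB2HSV); m=(hsv[...,1]>70)&(hsv[...,0]>15)&(hsv[...,0]<35)
    cols=range(228,242); return [int(np.max(np.where(m[170:215,k])[0]))+170 for k in cols],[int(np.min(np.where(m[170:215,k])[0]))+170 for k in cols]
a=ld('scene'); print('t32',edge(a)); b=cam('scene'); print('now',edge(b))
# start image from the saved crop in s1.png
g=cv2.imread('pics/s1.png'); g=cv2.resize(g,(160,125),interpolation=cv2.INTER_AREA)
f=np.zeros((384,512,3),np.uint8); f[138:263,170:330]=g[:,:,::-1]; print('start',edge({'color':f}))
# handle direction: black grip & grey arm visible? frame unchanged test
d=cv2.absdiff(a['color'],b['color']).max(2)[150:225,175:225]; print('frame diff t32-now',np.percentile(d,[50,99]))
d=cv2.absdiff(f,b['color']).max(2)[150:200,190:225]; print('frame diff start-now',np.percentile(d,[50,90,99]))
```

```text
[-1.13436662  0.10597109  0.10021687] [ 0.43127308 -6.03362322  7.13112609] [ 514.74911141 -100.10703813   30.2573122 ]
t32 ([200, 200, 200, 200, 200, 200, 200, 200, 201, 201, 201, 201, 201, 201], [182, 179, 173, 179, 173, 171, 171, 179, 179, 179, 179, 179, 180, 180])
now ([200, 200, 200, 200, 200, 200, 200, 200, 200, 201, 201, 201, 201, 201], [182, 179, 173, 179, 173, 171, 171, 179, 179, 179, 179, 179, 179, 179])
start ([203, 203, 203, 203, 203, 203, 203, 203, 203, 203, 204, 204, 204, 204], [187, 182, 174, 177, 173, 171, 172, 182, 182, 183, 182, 183, 183, 183])
frame diff t32-now [1. 4.]
frame diff start-now [ 7. 11. 77.]
```

>>> {"method": "jog_arm", "body": {"commands": [{"dp":[-0.2,-0.02,0],"angular":[0,0,0.172]},{"dp":[0,0,0],"angular":[0,0,0]}]}}

```text
time: 35.12
tool_pos: [509.7, -100.4, 30.2]
orientation: [0.001, 0.68, 0.733, -0.0]
wrist_force: [0.0, -4.4, 7.4]
finger_gap: 0.231
grasp_force: 20.0
```

>>> {"method": "jog_arm", "body": {"commands": [{"dp":[-0.2,-0.025,0],"angular":[0,0,0.172]},{"dp":[0,0,0],"angular":[0,0,0]}]}}

```text
time: 35.38
tool_pos: [504.7, -100.9, 30.3]
orientation: [0.001, 0.669, 0.743, -0.0]
wrist_force: [0.3, -4.3, 7.7]
finger_gap: 0.231
grasp_force: 20.0
```

>>> {"method": "jog_arm", "body": {"commands": [{"dp":[-0.2,-0.03,0],"angular":[0,0,0.172]},{"dp":[0,0,0],"angular":[0,0,0]}]}}

```text
time: 35.62
tool_pos: [499.8, -101.5, 30.2]
orientation: [0.001, 0.658, 0.753, -0.0]
wrist_force: [0.5, -1.8, 7.3]
finger_gap: 0.226
grasp_force: 20.0
```

Run:
```python
from h import *
b=cam('scene')['color']
up=lambda B:cv2.resize(np.ascontiguousarray(B[138:263,170:330]),None,fx=4.8,fy=4.8,interpolation=cv2.INTER_CUBIC)
A=cv2.imread('pics/s1.png')[:,:,::-1]; B=up(b)
def prof(I,x0,x1,y0,y1):
    I=I.astype(float); s=(I[...,0]-I[...,2])[y0:y1,x0:x1].mean(1); return s
for x0,x1 in [(290,310),(310,330),(330,350)]:
    for n,I in (('start',A),('now',B)):
        s=prof(I,x0,x1,180,345); h=.5*np.median(s[50:110]); on=s>h
        k=np.where(on)[0]; print(x0,n,'upper',180+k[0],'lower',180+k[-1])
c=ld('scene'); q=np.load('q.npy'); p=proj(c,W(q,[(-60,60,50),(-60,60,72)])); print('22mm =',(p[0]-p[1])*4.8)
s,_=cur(); print(s['wrist_force'])
```

```text
290 start upper 190 lower 318
290 now upper 192 lower 304
310 start upper 209 lower 319
310 now upper 194 lower 305
330 start upper 210 lower 321
330 now upper 195 lower 307
22mm = [ 0.52367032 14.5717495 ]
[-0.16370617 -1.92798626  8.25192225]
```

>>> {"method": "jog_arm", "body": {"commands": [{"dp":[-0.2,-0.035,0],"angular":[0,0,0.172]},{"dp":[-0.2,-0.04,0],"angular":[0,0,0.172]},{"dp":[0,0,0],"angular":[0,0,0]}]}}

```text
time: 36.05
tool_pos: [490.3, -103.2, 30.3]
orientation: [0.001, 0.635, 0.773, 0.0]
wrist_force: [4.7, -0.0, 5.6]
finger_gap: 0.226
grasp_force: 20.0
```

>>> {"method": "jog_arm", "body": {"commands": [{"dp":[-0.2,-0.045,0],"angular":[0,0,0.172]},{"dp":[0,0,0],"angular":[0,0,0]}]}}

```text
time: 36.3
tool_pos: [485.5, -104.2, 30.3]
orientation: [0.001, 0.623, 0.782, 0.001]
wrist_force: [5.7, 2.6, 4.5]
finger_gap: 0.231
grasp_force: 20.0
```

>>> {"method": "jog_arm", "body": {"commands": [{"dp":[-0.2,-0.05,0],"angular":[0,0,0.172]},{"dp":[0,0,0],"angular":[0,0,0]}]}}

```text
time: 36.55
tool_pos: [481.1, -105.3, 30.3]
orientation: [0.002, 0.612, 0.791, 0.001]
wrist_force: [8.4, 5.1, 2.7]
finger_gap: 0.232
grasp_force: 20.0
```

>>> {"method": "jog_arm", "body": {"commands": [{"dp":[-0.15,-0.045,0],"angular":[0,0,0.13]},{"dp":[0,0,0],"angular":[0,0,0]}]}}

```text
time: 36.8
tool_pos: [477.6, -106.3, 30.3]
orientation: [0.002, 0.603, 0.798, 0.001]
wrist_force: [9.4, 6.6, 2.4]
finger_gap: 0.232
grasp_force: 20.0
```

Run:
```python
from h import *
b=cam('scene')['color']; s,_=cur(); print(s['wrist_force'],s['tool_pos'])
B=cv2.resize(np.ascontiguousarray(b[138:263,170:330]),None,fx=4.8,fy=4.8,interpolation=cv2.INTER_CUBIC).astype(float)
A=cv2.imread('pics/s1.png')[:,:,::-1].astype(float)
# subpixel shift of front white/wood edge profile
f=lambda I,x:(I[...,0]-I[...,2])[:,x:x+20].mean(1)
for x in (290,310,330,350):
    for n,I in (('start',A),('now',B)):
        s=f(I,x); h=25; k=[i for i in range(280,335) if s[i]>h>=s[i+1]][-1]; print(x,n,round(k+(s[k]-h)/(s[k]-s[k+1]),2))
# frame lower-left bar edge / upper corner, normalised correlation shift
r=cv2.matchTemplate(np.float32(B[5:345,60:310]).astype(np.uint8),A[60:330,110:290].astype(np.uint8),cv2.TM_CCOEFF_NORMED); print('frame match shift',np.array(cv2.minMaxLoc(r)[3])-[50,55],cv2.minMaxLoc(r)[1])
```

```text
[8.82528901 6.03886619 2.33831052] [ 477.64629386 -106.29662573   30.29938062]
290 start 318.7
290 now 304.31
310 start 320.55
310 now 306.02
330 start 322.64
330 now 308.03
350 start 321.81
350 now 308.74
frame match shift [0 0] 0.9100788831710815
```

>>> {"method": "jog_arm", "body": {"commands": [{"dp":[0.3,0.05,0],"angular":[0,0,-0.2]},{"dp":[0.2,0,0],"angular":[0,0,-0.15]},{"dp":[0,0,0],"angular":[0,0,0]}]}}

```text
time: 37.22
tool_pos: [488.3, -103.8, 30.2]
orientation: [-0.001, 0.627, 0.779, 0.001]
wrist_force: [1.0, 14.5, 14.5]
finger_gap: 0.233
grasp_force: 20.0
```

>>> {"method": "jog_arm", "body": {"commands": [{"dp":[0,0,0],"angular":[0,0,0]},{"dp":[0,0,0],"angular":[0,0,0]},{"dp":[0,0,0],"angular":[0,0,0]},{"dp":[0,0,0.8],"angular":[0,0,0]},{"dp":[0,0,0.8],"angular":[0,0,0]},{"dp":[0,0,0.8],"angular":[0,0,0]},{"dp":[0,0,0.8],"angular":[0,0,0]},{"dp":[0,0,0.8],"angular":[0,0,0]},{"dp":[0,0,0.8],"angular":[0,0,0]},{"dp":[0,0,0.8],"angular":[0,0,0]},{"dp":[0,0,0.8],"angular":[0,0,0]},{"dp":[0,0.5,0.5],"angular":[0,0,0]},{"dp":[0,0.5,0.5],"angular":[0,0,0]},{"dp":[0,0,0],"angular":[0,0,0]}], "hand": 0.1}}

```text
time: 38.98
tool_pos: [488.9, -79.3, 215.6]
orientation: [0.001, 0.626, 0.78, 0.0]
wrist_force: [-0.4, -0.4, -0.7]
finger_gap: 0.55
grasp_force: 0.0
```

Run:
```python
from h import *
s,_=cur(); print(s['wrist_force'])
b=cam('scene')['color']; c=ld('scene'); q=np.load('q.npy')
B=cv2.resize(np.ascontiguousarray(b[138:263,170:330]),None,fx=4.8,fy=4.8,interpolation=cv2.INTER_CUBIC).astype(float)
A=cv2.imread('pics/s1.png')[:,:,::-1].astype(float)
f=lambda I,x:(I[...,0]-I[...,2])[:,x:x+20].mean(1)
for x in (310,330):
    for n,I in (('start',A),('now',B)):
        p=f(I,x); h=25; k=[i for i in range(280,335) if p[i]>h>=p[i+1]][-1]; print(x,n,round(k+(p[k]-h)/(p[k]-p[k+1]),2))
# grip now: dark bar -> handle angle; predicted tab pixel for lever +/-0.24
m=(b.max(2)<45).astype(np.uint8); m[:210]=0;m[235:]=0;m[:,:255]=0;m[:,300:]=0
n,l,st,ce=cv2.connectedComponentsWithStats(m); 
for i in np.argsort(-st[1:,4])[:2]+1:
    print(st[i],ce[i],onz(c,*ce[i],45))
for al in (-.3,-.25,-.2,-.15):
  for lv in (-.24,.24):
    h=np.array([np.sin(al),np.cos(al)]); x=np.array([np.cos(al),-np.sin(al)])
    t=np.array([520.7,-269.3])+56*h-68*np.cos(lv)*h+68*np.sin(lv)*x
    u,v=proj(c,[(*t,87)])[0]; print(al,lv,(round(u,1),round(v,1)),b[int(round(v))-1:int(round(v))+2,int(round(u))-1:int(round(u))+2].max(2).mean().round())
```

```text
[-0.37095881 -0.43886345 -0.67275808]
310 start 320.55
310 now 306.03
330 start 322.64
330 now 308.02
[255 210  25   8  99] [265.63636364 212.70707071] [ 495.6500398 -109.8137174   45.       ]
[294 220   6  13  63] [296.92063492 226.17460317] [560.62963674  -8.36452604  45.        ]
-0.3 -0.24 (np.float64(216.4), np.float64(215.6)) 108.0
-0.3 0.24 (np.float64(219.9), np.float64(223.4)) 84.0
-0.25 -0.24 (np.float64(216.6), np.float64(215.4)) 107.0
-0.25 0.24 (np.float64(219.7), np.float64(223.4)) 84.0
-0.2 -0.24 (np.float64(216.7), np.float64(215.2)) 107.0
-0.2 0.24 (np.float64(219.4), np.float64(223.3)) 81.0
-0.15 -0.24 (np.float64(216.9), np.float64(215.0)) 107.0
-0.15 0.24 (np.float64(219.1), np.float64(223.2)) 81.0
```

Run:
```python
from h import *
b=cv2.cvtColor(ld('scene')['color'],cv2.COLOR_RGB2GRAY)
print('cols',list(range(208,244)))
for v in range(208,234): print(v,' '.join(f'{x:3d}' for x in b[v,208:244]))
```

```text
cols [208, 209, 210, 211, 212, 213, 214, 215, 216, 217, 218, 219, 220, 221, 222, 223, 224, 225, 226, 227, 228, 229, 230, 231, 232, 233, 234, 235, 236, 237, 238, 239, 240, 241, 242, 243]
208 197 196 165 149 141 138 140 139 144 126 118  95 101 103 103 113 155 164 164 163 162 161 147 117 152 162 161 121 105 104 105 105 108 108 108 107
209 166 149 141 139 140 138 147 128 136 104 109 104 103 105 105 126 156 164 163 150 147 145 123 108 137 145 145 116 105 103 105 105 104 105 105 106
210 139 139 139 139 148 139 144 106 103 100 105 105 104 104 106 135 145 146 145 118 109 107  98 101 107 108 108 105 105 104 105 105 105 106 112 119
211 137 137 150 138 148 124 111 103 102  97 106 105 105 105 104 107 108 107 108 104 104 104  94 101 104 105 104 104 105 104 105 105 105 102 110 122
212 136 134 152 125 112 105 103 104 104  94 105 105 105 104 104 103 105 105 104 104 105 106  97 101 104 105 104 105 105 106 105 105 105  89  89  90
213 125 116 111 106 103 104 103 105 104  92 102 105 104 104 104 105 104 104 106 105 105 105  97 101 104 105 105 106 106 105 106 103  98  79  74  81
214 107 105 103 102 103 10
[... 2233 characters left out ...]
 145 109  86  84  76  80  83  91 102 114  86  94 156 108  90  95 102 106 127 140 150 157 139 131 133 158 164
230 167 168 170 167 168 166 151 127 138 147 121  92  80  75  87  96  95  90  99  95 110 186 129 103 104 107 112 153 163 163 165 163 161 163 165 164
231 167 168 167 168 167 169 168 158 122  99 116 107  99  95 105 125 103  95 101 109  95 120  97 102 107 128 135 160 166 165 165 163 163 164 164 165
232 167 167 167 167 168 168 167 146 108  93 115  93 100 145 121 131 118  94  89 113  97 101  94 102 111 155 165 166 166 166 166 164 163 164 164 163
233 168 169 168 167 166 153 148 120 107 105  95  79 102 169 128 127 121  97 114 105  95 103 105 105 110 158 168 166 165 165 166 166 164 164 164 165
```

```bash
python3 -c "
from h import *
print(order.finish_job())"
```

```text
the job is handed in; nothing more can be done
None
```

The job is handed in: prop leg home under the frame, lever flipped to the far side, handle felt to free-wheel back to its far pin with little force, and platen up about 22 mm (its top stop) by camera. The frame stayed put, but at the top the handle clicked past teeth at about 12 N instead of locking solid as described.

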